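# Wake and touch-test the heat-sink board

## Task

Of the two touch-key boards on the bench, test the one that carries the finned heat sink: with the fingertips press its push button fully down and let it up again, then touch the cap of the middle one of its three springs lightly, so that it just gives a few millimetres, stay on it for about half a second and withdraw. Do not squash that spring nearly flat or lean hard on the board, leave its other two springs alone, and do not lift or shift the board. Do not touch the second board, and leave everything else where it is.

Things in the scene. Friction and masses are not known exactly. Their poses are not given: they have to be found in the camera images.
- finned: The board to test: green, on a black tray 116 (x) x 166 (y) mm, loose, 0.55-0.9 kg; the only board with a finned aluminium heat sink (50 x 64 mm, 44 mm above the bench, at x -22, y -35 mm). Origin under the tray's centre, z up; at yaw 0, x points away from the robot, y to its left. Touch springs at x +30 mm, y +50 (left), 0 (middle), -50 (right); button at x -25, y +50; green face 18 mm up.
- finned_button_top (a point): centre of the top of the finned board's push button: a round black button 18 mm across, its top 35 mm above the bench when up, in a grey square housing 22 mm wide and 26 mm high above the bench; moves down with the button
- finned_button (a joint): push button of the finned board: 0 up, 0.006 m fully down; springs back by itself; needs 1.4 N to start and 5 N to go fully down
- finned_mid_top (a point): centre of the cap of the middle touch spring: a steel cap 18 mm across on a bare coil spring, 26 mm tall above the green face (cap top 44 mm above the bench when free); moves down with the cap
- finned_mid (a joint): how far the middle spring of the finned board is pushed down: 0 free, 0.014 m flat; soft, 0.4 N to start and 0.45 N more per mm; springs back by itself
- finned_left (a joint): the same for the left spring of the finned board (board y +50 mm)
- finned_right (a joint): the same for the right spring of the finned board (board y -50 mm)
- other: a second board on a tray, the same size, with the same button and three springs in the same places, but with two upright black can capacitors (22 mm wide, top 49 mm above the bench) instead of the heat sink; to be left alone. Origin and axes as for the finned board.
- bottle: Bystander: closed white flux bottle, 32 mm wide, 75 mm tall, upright between the two boards; origin under its foot
- capacitor: Bystander: spare black can capacitor standing upright, 24 mm wide, 40 mm tall, between the two boards, nearer the robot; origin under its foot
- tape: Bystander: black tape roll lying flat, 90 mm outside, 38 mm tall; origin under its centre
- sink: Bystander: spare finned aluminium heat sink lying loose on the bench, 50 x 64 x 26 mm, on no board; origin under its centre
- driver: Bystander: screwdriver with a black handle, 170 mm long, lying on the bench; own x runs from handle to tip
- tin: Bystander: open aluminium tin, 64 mm wide, 50 mm tall; origin under its foot
- header: Bystander: small black pin header, 20 x 50 x 20 mm, lying on the bench; origin under its centre

How it is judged:
By the outcome, as a careful person would: the job done as asked, in the order asked, and still so for the second after the job is handed in, with the robot touching nothing.
It also fails if it takes over 38 s, if anything falls off the work surface, if the arm or the gripper's body presses on something with over 40 N, if the wrist force passes 120 N, or if a joint passes its speed limit or range.

## Robot

A 7-joint arm with a two-finger parallel gripper is mounted at the origin on the work surface. World frame = base frame: x ahead of the robot, y to its left, z up, the work surface at z = 0. Lengths are in m, angles in rad, forces in N, time in s.
With the tool pointing down it reaches from about 0.35 to 0.9 m from the base axis. Payload 8.1 kg.
Tool frame: the origin (TCP) lies between the finger pads; the fingertips stand 11 mm ahead of it and the grasp point (between the pads) lies 8 mm behind it; z points along the fingers, y is the line along which they close (so a half turn about z gives the same grasp; the last joint's range is limited). The gripper opens to 85 mm and grips with 20 to 120 N. Pads are 22 mm wide; open, the fingers measure 114 mm over their backs; the gripper's body (76 mm by 85 mm) begins 54 mm behind the grasp point. The pads swing forward as they close: fully open they stand 13 mm farther back than shut.
Start: joints at [1.015, 0.434, 0.025, 1.573, -0.012, 1.134, -0.075], TCP at [0.273, -0.562, 0.242] pointing down, gripper open.
Joint ranges: [-2.62, 2.62], [-0.44, 2.09], [-1.27, 1.32], [0.08, 2.57], [-1.32, 4.46], [0.12, 2], [-2.74, 2.74]. Speed limits (rad/s): [2.22, 2.22, 3.01, 3.01, 3.14, 3.14, 3.14].

## Interface

Orientations are given as a unit quaternion [x, y, z, w].
In Python, from cell import get_state, snapshot, camera_params, finish_job gives the robot as it stands.
- The arm moves only by the shell command python3 -m creep 'ROWS' [FORCE]. ROWS is JSON, a list of rows, each an object with "dp": the shift along the world's x, y, z in mm, a list of three; "twist": the turn, a rotation vector about the world's x, y, z in degrees, a list of three; "grip": the finger opening in mm, from 0 to 85.4. In form: [{"dp": [tx, ty, tz], "twist": [wx, wy, wz], "grip": grip}, ...]. A call has 1 to 20 rows; each row shifts and turns the commanded pose from where the row before left it; what a row does not reach is not made up. A row lasts 1/12 s, in which the tool goes at most 41.7 mm and 7.16 degrees, less where a joint would pass 70% of its speed; a pose out of reach is approached as far as the arm can. A call is refused whole if a number of a shift passes 41.7 or a number of a turn 7.16, either way. A call with a gripper value outside its range is refused whole. The fingers move at their own pace and stop on an object; FORCE is the grip in N (left out, the last holds). Time passes only in rows, so rows that do not move let the fingers close. It gives the time, the measured TCP pose, the force, the opening and the grip force at its end, in the units of the state.
- get_state(): the state, without advancing time (a new reading comes with each control period).
- snapshot(name): name is "side" or "top" or "wrist"; returns the picture (480x640x3 uint8, red, green, blue); there is no depth.
- camera_params(name): a dict with "vfov" (degrees; the focal length in pixels is half the picture's height over the tangent of half this angle, whatever the lens; pixels are square), "cx", "cy" (the principal point, pixels), "rvec" (rotation vector, rad) and "tvec" (3), from world to camera coordinates, as OpenCV has them; the wrist camera has in their place "hand_eye" (4x4, takes a point from camera to tool coordinates, whose origin is the TCP and whose axes are the flange's). Camera axes: x right, y down, z forward; pixel columns grow to the right and rows downward; lengths in m; the calibration is good to about 2 mm. A picture is of the moment at which its call begins: read the wrist's pose just before it. camera_params takes no time and is no camera call.
- finish_job(): hands the job in; it is judged then, once.
The state is a dict: "clock": time; "qpos": joint angles; "dq": joint speeds; "effort": joint torques, N m; "eef_pos": TCP position; "eef_rot": TCP orientation; "wrist_force": force on the tool from outside, world axes, zero at the start; "moment": the same for the moment, N m; "width": finger opening in m; "gripper_force": force on a finger pad.
Only numpy, scipy, OpenCV 4.12 (cv2) and the standard library are available. Lean on these libraries where they do the work, as an engineer would, in place of code of your own. Each camera call takes 0.05 s, during which the arm holds its last target. There are 200 camera calls.

## Working session

There is one attempt and no reset: what is moved stays moved. The work goes in short steps, Python scripts to look and compute and a shell command to move; the robot and the scene stay as the last step left them, time stands still between calls to the robot, and variables do not carry over. Pictures are saved under pics/ and viewed, at most 10 in all, crops included, and the job is handed in when it is done.

```bash
mkdir -p pics; cat > h.py <<'E'
import numpy as np,cv2
from scipy.spatial.transform import Rotation as R
from cell import *
def save(n,f):
    s=get_state();im=snapshot(n);cv2.imwrite('pics/'+f,im[:,:,::-1]);return s,im
def ray(n,u,v,s=None):
    p=camera_params(n);f=240/np.tan(np.radians(p['vfov'])/2)
    d=np.array([(u-p['cx'])/f,(v-p['cy'])/f,1.])
    if n=='wrist':
        T=np.array(p['hand_eye']);Rt=R.from_quat(s['eef_rot'])
        return np.array(s['eef_pos'])+Rt.apply(T[:3,3]),Rt.apply(T[:3,:3]@d)
    Rm=R.from_rotvec(np.ravel(p['rvec']));return -Rm.inv().apply(np.ravel(p['tvec'])),Rm.inv().apply(d)
def at(n,u,v,z,s=None):
    o,d=ray(n,u,v,s);return (o+d*(z-o[2])/d[2]).round(4)
E
python3 -c "
from h import *
s,_=save('top','t1.png');print(s['eef_pos'],s['eef_rot'],s['width'],s['clock']);print(camera_params('top'),camera_params('wrist'))"
```

```text
[ 0.27316685 -0.56160258  0.24152734] [ 9.74490083e-01  2.24429177e-01 -2.43401970e-04 -7.50350979e-04] 0.08566742712158482 0.0
{'vfov': 55.613540179297544, 'cx': 320.83731161703594, 'cy': 245.01887766332342, 'rvec': array([ 2.18498679, -2.18617483,  0.10586565]), 'tvec': array([0.0661037 , 0.52038056, 1.05737216])} {'vfov': 65.53151935509987, 'cx': 316.86848670468993, 'cy': 242.56068853467016, 'hand_eye': array([[ 6.81145376e-04, -9.57760734e-01, -2.87565494e-01,
         7.17129020e-02],
       [ 9.99999678e-01,  7.74123991e-04, -2.09623218e-04,
         6.71105864e-05],
       [ 4.23380235e-04, -2.87565259e-01,  9.57760953e-01,
        -1.31758974e-01],
       [ 0.00000000e+00,  0.00000000e+00,  0.00000000e+00,
         1.00000000e+00]])}
```

View pics/t1.png

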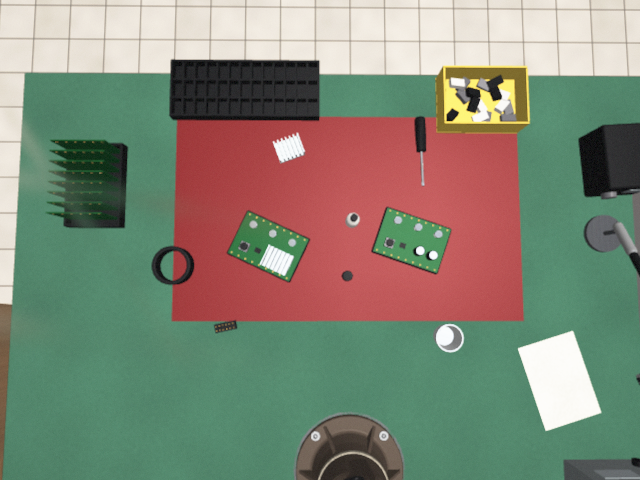

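The board with the heat sink is the left one. Its button is near (244,246) and its springs are near (253,224), (272,233) and (291,242). The other board, with the cans, is at (412,240).

```bash
python3 -c "
from h import *
B=at('top',244,246,.035);L,M,Rr=[at('top',u,v,.044) for u,v in((253,224),(272,233),(291,242))]
print(B,L,M,Rr,at('top',353,219,.07),at('top',173,265,.03))
d=L-Rr;print(np.degrees(np.arctan2(-d[0],d[1])))
print(R.from_quat(get_state()['eef_rot']).as_matrix().round(3))
"
```

```text
[0.517  0.2453 0.035 ] [0.5675 0.2237 0.044 ] [0.5465 0.1795 0.044 ] [0.5255 0.1353 0.044 ] [ 0.5758 -0.0068  0.07  ] [0.4729 0.4107 0.03  ]
-25.413006136576588
[[ 0.899  0.437 -0.001]
 [ 0.437 -0.899  0.001]
 [-0.    -0.002 -1.   ]]
```

```bash
python3 -m creep '[{"dp":[13,32,-2],"twist":[0,0,0],"grip":0},{"dp":[13,32,-2],"twist":[0,0,0],"grip":0},{"dp":[13,32,-2],"twist":[0,0,0],"grip":0},{"dp":[13,32,-2],"twist":[0,0,0],"grip":0},{"dp":[13,32,-2],"twist":[0,0,0],"grip":0},{"dp":[13,32,-2],"twist":[0,0,0],"grip":0},{"dp":[13,32,-2],"twist":[0,0,0],"grip":0},{"dp":[13,32,-2],"twist":[0,0,0],"grip":0},{"dp":[13,32,-2],"twist":[0,0,0],"grip":0},{"dp":[13,32,-2],"twist":[0,0,0],"grip":0},{"dp":[13,32,-2],"twist":[0,0,0],"grip":0},{"dp":[13,32,-2],"twist":[0,0,0],"grip":0},{"dp":[13,32,-2],"twist":[0,0,0],"grip":0},{"dp":[13,32,-2],"twist":[0,0,0],"grip":0},{"dp":[13,32,-2],"twist":[0,0,0],"grip":0},{"dp":[13,32,-2],"twist":[0,0,0],"grip":0},{"dp":[13,32,-2],"twist":[0,0,0],"grip":0},{"dp":[13,32,-2],"twist":[0,0,0],"grip":0},{"dp":[13,32,-2],"twist":[0,0,0],"grip":0},{"dp":[13,32,-2],"twist":[0,0,0],"grip":0}]'
```

```text
clock: 1.72
eef_pos: [0.5335, 0.0795, 0.2018]
eef_rot: [0.975, 0.224, -0.0, 0.0]
wrist_force: [1.1, -0.3, 0.4]
width: -0.0003
gripper_force: 0.0
```

```bash
python3 -m creep '[{"dp":[-2,35,0],"twist":[0,0,0],"grip":0},{"dp":[-2,35,0],"twist":[0,0,0],"grip":0},{"dp":[-2,35,0],"twist":[0,0,0],"grip":0},{"dp":[-2,30,0],"twist":[0,0,0],"grip":0},{"dp":[0,0,0],"twist":[0,0,0],"grip":0},{"dp":[0,0,0],"twist":[0,0,0],"grip":0}]'; python3 -c "
from h import *
import json
s,_=save('wrist','w1.png');print(s['eef_pos'],s['eef_rot'],s['clock'],s['wrist_force'])
json.dump({k:list(map(float,s[k])) for k in('eef_pos','eef_rot')},open('s1.json','w'))"
```

```text
clock: 2.22
eef_pos: [0.5245, 0.2151, 0.2018]
eef_rot: [0.974, 0.226, -0.001, -0.0]
wrist_force: [-0.1, -0.9, -0.0]
width: -0.0005
gripper_force: 0.0
[0.52446296 0.21507994 0.20180093] [ 9.74018689e-01  2.26466883e-01 -5.12809463e-04 -2.84555671e-04] 2.2167 [-0.09841692 -0.92150636 -0.01208134]
```

View pics/w1.png

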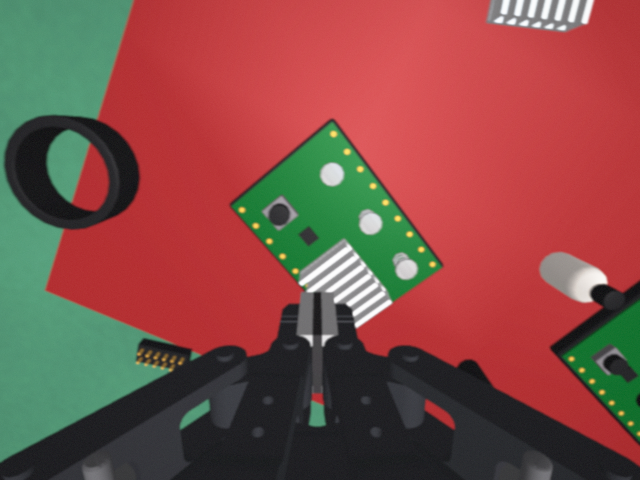

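The wrist view shows the button top at (280,213). The caps are at left (332,174), middle (371,222) and right (406,269).

```bash
python3 -c "
from h import *
import json
s=json.load(open('s1.json'))
print(at('wrist',280,213,.035,s),[at('wrist',u,v,.044,s) for u,v in((332,174),(371,222),(406,269))])"
```

```text
[0.5175 0.2454 0.035 ] [array([0.5651, 0.2223, 0.044 ]), array([0.5451, 0.1773, 0.044 ]), array([0.5227, 0.1321, 0.044 ])]
```

```bash
python3 -m creep '[{"dp":[-3.5,15,-25],"twist":[0,0,0],"grip":0},{"dp":[-3.5,15.4,-25],"twist":[0,0,0],"grip":0},{"dp":[0,0,-35],"twist":[0,0,0],"grip":0},{"dp":[0,0,-35],"twist":[0,0,0],"grip":0},{"dp":[0,0,-22],"twist":[0,0,0],"grip":0},{"dp":[0,0,0],"twist":[0,0,0],"grip":0},{"dp":[0,0,0],"twist":[0,0,0],"grip":0},{"dp":[0,0,0],"twist":[0,0,0],"grip":0}]'; python3 -c "
from h import *
s,a=save('wrist','w2.png');b=snapshot('side');print(s['eef_pos'],s['wrist_force'])
cv2.imwrite('pics/w2.png',a[120:460,140:500,::-1]);cv2.imwrite('pics/s2.png',b[:,:,::-1])"
```

```text
clock: 2.93
eef_pos: [0.5195, 0.2428, 0.0617]
eef_rot: [0.975, 0.224, 0.001, -0.0]
wrist_force: [0.2, -0.1, 0.3]
width: -0.0
gripper_force: 0.0
[0.51951745 0.24280579 0.06169021] [ 0.20514281 -0.13669811  0.32482129]
```

View pics/w2.png

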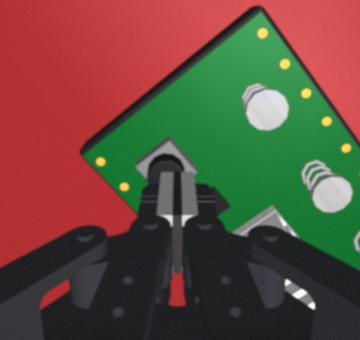

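View pics/s2.png

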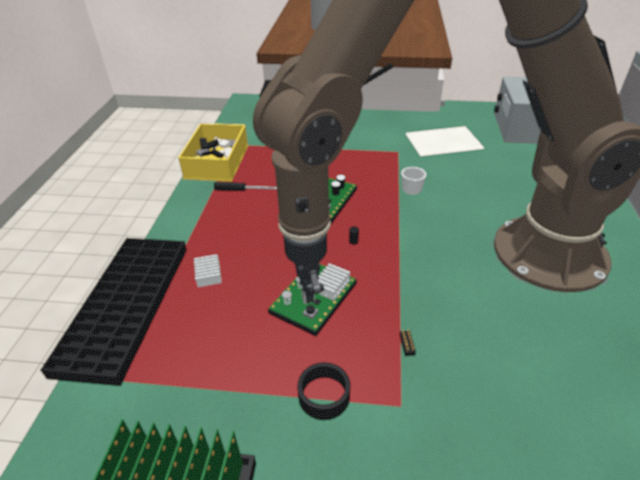

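The fingertips are over the button in both views, and a 2–3 mm correction remains.

```bash
python3 -m creep '[{"dp":[-2,2.5,-7],"twist":[0,0,0],"grip":0},{"dp":[0,0,-5],"twist":[0,0,0],"grip":0},{"dp":[0,0,0],"twist":[0,0,0],"grip":0},{"dp":[0,0,0],"twist":[0,0,0],"grip":0}]'; python3 -m creep '[{"dp":[0,0,-3],"twist":[0,0,0],"grip":0},{"dp":[0,0,-3],"twist":[0,0,0],"grip":0},{"dp":[0,0,0],"twist":[0,0,0],"grip":0},{"dp":[0,0,0],"twist":[0,0,0],"grip":0}]'
```

```text
clock: 3.37
eef_pos: [0.5161, 0.2458, 0.0481]
eef_rot: [0.974, 0.225, -0.0, 0.0]
wrist_force: [0.3, -0.9, 0.1]
width: 0.0002
gripper_force: 0.0
clock: 3.7
eef_pos: [0.5166, 0.2461, 0.0424]
eef_rot: [0.974, 0.224, 0.0, -0.0]
wrist_force: [0.7, 0.2, 3.5]
width: 0.0
gripper_force: 1.8
```

```bash
python3 -m creep '[{"dp":[0,0,-2],"twist":[0,0,0],"grip":0},{"dp":[0,0,-1],"twist":[0,0,0],"grip":0},{"dp":[0,0,0],"twist":[0,0,0],"grip":0},{"dp":[0,0,0],"twist":[0,0,0],"grip":0},{"dp":[0,0,0],"twist":[0,0,0],"grip":0}]'
```

```text
clock: 4.12
eef_pos: [0.5167, 0.2461, 0.0401]
eef_rot: [0.974, 0.224, 0.0, -0.0]
wrist_force: [-2.0, -0.1, 10.8]
width: 0.0003
gripper_force: 5.6
```

It bottomed out: 10.8 N, with travel stopped at 5.9 mm. Next I lift off and go to the middle cap.

```bash
python3 -m creep '[{"dp":[0,0,4],"twist":[0,0,0],"grip":0},{"dp":[0,0,8],"twist":[0,0,0],"grip":0},{"dp":[0,0,30],"twist":[0,0,0],"grip":0},{"dp":[10,-23,0],"twist":[0,0,0],"grip":0},{"dp":[10,-23,0],"twist":[0,0,0],"grip":0},{"dp":[9,-22,0],"twist":[0,0,0],"grip":0},{"dp":[0,0,0],"twist":[0,0,0],"grip":0},{"dp":[0,0,0],"twist":[0,0,0],"grip":0},{"dp":[0,0,0],"twist":[0,0,0],"grip":0}]'; python3 -c "
from h import *
s,a=save('wrist','w3.png');print(s['eef_pos'],s['wrist_force'])
print([at('wrist',u,v,.044,s) for u,v in((332,174),)])
import json
json.dump({k:list(map(float,s[k])) for k in('eef_pos','eef_rot')},open('s3.json','w'))"
```

```text
clock: 4.87
eef_pos: [0.545, 0.1782, 0.0813]
eef_rot: [0.975, 0.224, -0.0, -0.0]
wrist_force: [-1.5, 0.5, 0.1]
width: -0.0001
gripper_force: 0.0
[0.54502464 0.17815246 0.08134211] [-1.50044813  0.50279449  0.067617  ]
[array([0.5957, 0.1953, 0.044 ])]
```

View pics/w3.png

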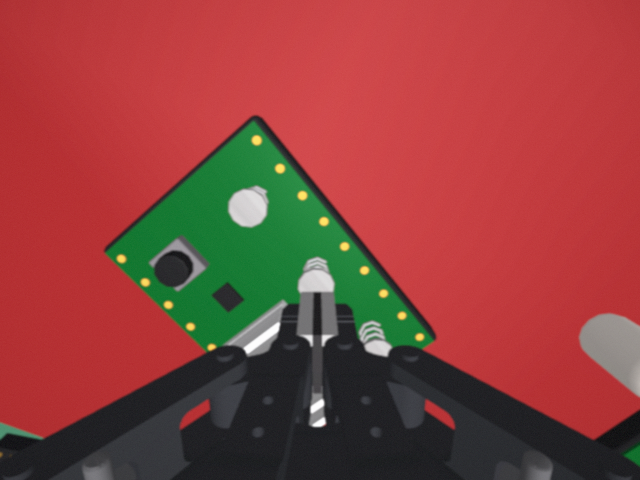

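The button is back up. The middle cap lies centred under the fingers, at column 317.

```bash
python3 -m creep '[{"dp":[0,0,-13],"twist":[0,0,0],"grip":0},{"dp":[0,0,-8],"twist":[0,0,0],"grip":0},{"dp":[0,0,-2],"twist":[0,0,0],"grip":0},{"dp":[0,0,0],"twist":[0,0,0],"grip":0},{"dp":[0,0,0],"twist":[0,0,0],"grip":0},{"dp":[0,0,0],"twist":[0,0,0],"grip":0}]'
```

```text
clock: 5.42
eef_pos: [0.5456, 0.1782, 0.0587]
eef_rot: [0.974, 0.225, 0.0, -0.0]
wrist_force: [1.2, -0.0, 0.6]
width: -0.0002
gripper_force: 0.0
```

```bash
python3 -m creep '[{"dp":[0,0,-4],"twist":[0,0,0],"grip":0},{"dp":[0,0,-4],"twist":[0,0,0],"grip":0},{"dp":[0,0,0],"twist":[0,0,0],"grip":0},{"dp":[0,0,0],"twist":[0,0,0],"grip":0},{"dp":[0,0,0],"twist":[0,0,0],"grip":0}]'
```

```text
clock: 5.83
eef_pos: [0.5457, 0.178, 0.0505]
eef_rot: [0.974, 0.224, 0.0, -0.0]
wrist_force: [0.7, 0.2, 2.0]
width: -0.0002
gripper_force: 1.2
```

```bash
python3 -m creep '[{"dp":[0,0,0],"twist":[0,0,0],"grip":0},{"dp":[0,0,0],"twist":[0,0,0],"grip":0},{"dp":[0,0,6],"twist":[0,0,0],"grip":0},{"dp":[0,0,15],"twist":[0,0,0],"grip":0},{"dp":[0,0,30],"twist":[0,0,0],"grip":0},{"dp":[0,0,40],"twist":[0,0,0],"grip":0},{"dp":[0,0,40],"twist":[0,0,0],"grip":0},{"dp":[-2,30,20],"twist":[0,0,0],"grip":0},{"dp":[0,0,0],"twist":[0,0,0],"grip":0},{"dp":[0,0,0],"twist":[0,0,0],"grip":0},{"dp":[0,0,0],"twist":[0,0,0],"grip":0}]'; python3 -c "
from h import *
save('wrist','w4.png')"
```

```text
clock: 6.75
eef_pos: [0.5427, 0.2073, 0.2008]
eef_rot: [0.974, 0.225, -0.001, 0.0]
wrist_force: [0.2, -0.2, -0.7]
width: 0.0001
gripper_force: 0.0
```

View pics/w4.png

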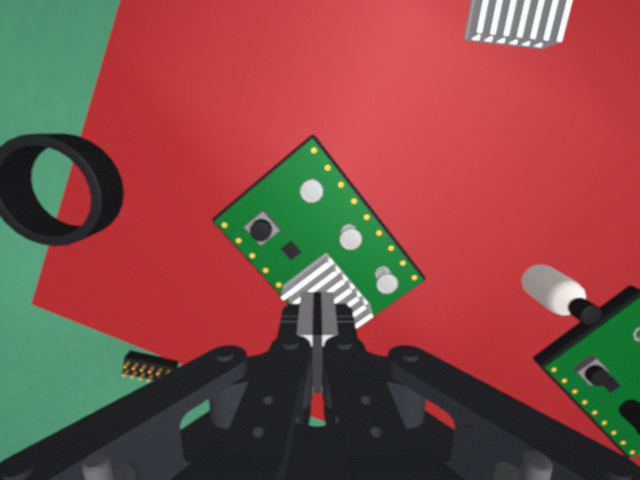

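The board is unmoved, with the button at (262,229) and the middle cap at (350,238), both back up. The robot is clear.

```bash
python3 -c "
from cell import *
print(finish_job())"
```

```text
the job is handed in; nothing more can be done
None
```

The job is handed in: I pressed the finned board's button fully down (10.8 N) and let it up. I then pressed its middle spring about 4.5 mm (2 N) for about half a second, and withdrew with the board where it was and nothing else touched.

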